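Take the vial carrier out of the sample tub and hold it up

ROBOT

A 6-joint arm with a two-finger parallel gripper is mounted at the origin on the work surface. World frame = base frame: x ahead of the robot, y to its left, z up, the work surface at z = 0. Lengths are in mm, angles in rad, forces in N, time in s.
With the tool pointing down it reaches from about 200 to 875 mm from the base axis. Payload 3.4 kg.
Tool frame: the origin (TCP) lies midway between the tips of the shut fingers; the grasp point (between the pads) lies 19 mm behind it; z points along the fingers, y is the line along which they close (so a half turn about z gives the same grasp; the last joint's range is limited). The gripper opens to 94 mm and grips with 3 to 60 N. Pads are 16 mm wide; open, the fingers measure 119 mm over their backs; the gripper's body (75 mm by 177 mm) begins 78 mm behind the grasp point.
Start: joints at [-1.318, 0.276, 1.505, -0, 1.361, -0.121], TCP at [209.967, -535.334, 177.893] pointing down, gripper open.
Joint ranges: [-2.89, 2.89], [-0.75, 2.08], [0.22, 2.7], [-1.18, 4.32], [0.11, 2.71], [-2.7, 2.7]. Speed limits (rad/s): [2.57, 2.57, 3.14, 3.14, 3.14, 3.14].

INTERFACE

Orientations are given as a rotation vector (axis times angle).
In Python, from workcell import readout, camera, order gives the robot as it stands.
- The arm moves only by the shell command python3 -m handwheel 'ROWS'. ROWS is a JSON object of lists of equal length, an entry for each row: "claw": the closure, from 0 (fully open) to 1 (shut); "travel": the shift along the tool's x, y, z normalised to -1 to 1, where 1 is 50 cm, a list of three; "twist": the turn about the tool's z normalised to -1 to 1, where 1 is pi rad. In form: {"claw": [claw, ...], "travel": [[tx, ty, tz], ...], "twist": [twist, ...]}. A call has 1 to 12 rows; each row is the pose to reach, as a shift and turn from the pose commanded when the call began, along the tool's axes at that moment, turning the shorter way round; what a row does not reach only later rows make up. A row lasts 1/8 s, in which the tool goes at most 62.5 mm and 10.7 degrees, less where a joint would pass 70% of its speed; a pose out of reach is approached as far as the arm can. A call with a number of a shift or a turn outside -1 to 1 is refused whole. A call with a gripper value outside its range is refused whole. The fingers move at their own pace and stop on an object; the grip force is fixed at half the most. Time passes only in rows, so rows that repeat a pose let the fingers close. It gives the time, the measured TCP pose, the force, the opening and the grip force at its end, in the units of the state.
- readout.get_obs(): the state, without advancing time (a new reading comes with each control period).
- camera(name): name is "scene" or "top"; returns a dict with "pixels" (400x640x3 uint8, blue, green, red), "fovy" (degrees; the focal length in pixels is half the picture's height over the tangent of half this angle, whatever the lens; pixels are square), "cx", "cy" (the principal point, pixels), "k1" (the pictures are not rectified: a ray, as slopes to the right and down, at radius r is drawn at 1 + k1 r^2 times it, then the intrinsics apply), "cam_to_world" (4x4, takes a point from camera to world coordinates). Camera axes: x right, y up, looking along -z (the intrinsics and any distortion apply to the point x, -y, -z); pixel columns grow to the right and rows downward; lengths in mm; the calibration is good to about 2 mm. A picture is of the moment at which its call begins. There is no depth.
- order.hand_in(): hands the job in; it is judged then, once.
The state is a dict: "time_s": time; "joint_pos": joint angles; "joint_vel": joint speeds; "joint_torque": joint torques, N m; "tcp_pos": TCP position; "eef_rot": TCP orientation; "wrist_force": force on the tool from outside, world axes, zero at the start; "wrist_torque": the same for the moment, N m; "opening": finger opening in mm; "gripper_force": force on a finger pad.
Only numpy, scipy, OpenCV 4.12 (cv2) and the standard library are available. Lean on these libraries where they do the work, as an engineer would, in place of code of your own. Each camera call takes 0.05 s, during which the arm holds its last target. There are 200 camera calls.

TASK

Take hold of the tub lid's tab and tip the lid up by about 15 degrees or more with its opposite edge still resting on the tub's rim; then lift it off and lay it flat, tab up, in the middle of the black mat, without dropping it. Then lift the metal vial carrier by its upright handle out of the tub and hold it level and still over the open tub, its underside about 5 cm above the rim (at least 3 cm), all four vials still seated, and finish while still holding it there. Leave the tub standing where it is, and do not disturb the two bottles and the beaker.

Things in the scene. Friction and masses are not known exactly. Their poses are not given: they have to be found in the camera images.
- tub: Loose, heavy-walled round white plastic tub (0.8 kg), open at the top under its lid. 120 mm high, outer radius 82 mm at the rim and 76 mm at the foot, wall 5 mm, floor 6 mm thick, with two small moulded ledges on its sides. Origin: centre of its underside, z up. It stands on the bench on one side (left or right); the mat lies on the other.
- lid: Loose round grey plastic lid (about 0.12 kg) resting on the tub's rim: a flange disc of radius 88 mm, 5 mm thick, over a plug disc of radius 70 mm, 6 mm deep, that sits inside the rim with about 7 mm play all round. It is not clipped. Origin: centre of the plug's underside; the flange's underside (on the rim) is at z = 6 mm, its top at z = 11 mm. z up, x points from the centre towards the tab.
- lid_tab (a point): Grip point on the lid's tab, 62 mm from the lid's centre along lid x and 32 mm above its origin. The tab is an upright fin standing on the flange near its edge: 34 mm long along lid x (radially), 10 mm thick along lid y, from the flange's top (z = 11 mm) to z = 41 mm. Pinch it across lid y from above. The tab points away from the robot, within about 60 degrees of +x.
- lid_back (a point): Point on the underside of the lid's flange on the far side from the tab, at lid x = -82 mm, z = 6 mm: where the lid rests on the rim while it is tipped up.
- mat: Fixed black rubber mat, 240 x 240 mm, 4 mm thick, lying on the bench. Origin: centre of its underside; its top is at z = 4 mm.
- carrier: Loose aluminium vial carrier (0.25 kg) standing on the tub's floor, hidden until the lid is off: a block 106 mm (x) x 74 mm (y) x 26 mm high with four blind round holes of 24.5 mm, 20 mm deep (hole floors at z = 6 mm), at x = +-34 mm, y = +-18 mm, and an upright plate handle in its middle, 30 mm along x, 12 mm thick along y, up to z = 101 mm. Origin: centre of its underside, z up.
- carrier_grip (a point): Grip point on the carrier's handle, 85 mm above the carrier's origin, 16 mm below the handle's top; pinch across carrier y from above. It then lies about 29 mm below the tub's rim. The vials' tops are at 54 mm above the carrier's origin.
- vial0: Loose amber glass vial with black cap, diameter 22 mm, 48 mm high, standing in the carrier's hole at x=+34, y=+18 mm. Origin: centre of its underside.
- vial1: Loose amber glass vial with black cap, diameter 22 mm, 48 mm high, standing in the carrier's hole at x=+34, y=-18 mm. Origin: centre of its underside.
- vial2: Loose amber glass vial with black cap, diameter 22 mm, 48 mm high, standing in the carrier's hole at x=-34, y=+18 mm. Origin: centre of its underside.
- vial3: Loose amber glass vial with black cap, diameter 22 mm, 48 mm high, standing in the carrier's hole at x=-34, y=-18 mm. Origin: centre of its underside.
- buffer_bottle: Clear bottle with white cap and paper label, radius 34 mm, 150 mm high, far left of the work. Leave alone. Origin: centre of its underside.
- reagent_bottle: Plain white plastic bottle, radius 36 mm, 170 mm high, far right of the work. Leave alone. Origin: centre of its underside.
- beaker: Open glass beaker, radius 33 mm, 80 mm high, on the far side in the middle. Leave alone. Origin: centre of its underside.

How it is judged (in metres and radians):
On the way, in this order (a step that is already met when the one before it is completed fails the run):
1. the lid is tipped up by at least 10 degrees while the edge opposite the tab stays on or close to the rim (angle between lid's own z axis and vertical above 0.18 rad and z of lid_back in the frame of tub between 0.105 and 0.135 m and horizontal distance between lid_back and tub below 0.1 m), for 0.1 s.
2. the lid lies flat on the mat, tab up, let go and at rest (horizontal distance between lid and mat below 0.06 m and height (world z) of lid below 0.01 m and angle between lid's own z axis and vertical below 0.08 rad and linear speed of lid below 0.02 m/s and contact force between lid and the arm below 0.05 N), for 0.2 s.
3. the carrier is held level and still over the open tub, clear of the rim, with all its vials, for a second (height (world z) of carrier above 0.145 m and horizontal distance between carrier and tub below 0.06 m and angle between carrier's own z axis and vertical below 0.09 rad and linear speed of carrier below 0.02 m/s and angular speed of carrier below 0.15 rad/s and contact force between carrier and the fingers above 1 N and contact force between carrier and tub below 0.05 N and distance between each of vial0, vial1, vial2, vial3 and carrier below 0.05 m and z of each of vial0, vial1, vial2, vial3 in the frame of carrier below 0.016 m and angle between each of vial0, vial1, vial2, vial3's own z axis and vertical below 0.25 rad), for 1 s.
At the end, for the whole second after the job is handed in: Fingers hold the carrier: underside over 145 mm high, within 60 mm of the tub axis, tilt under 5 deg, under 20 mm/s and 0.15 rad/s, clear of the tub, four vials seated. Lid flat, tab up, released, within 60 mm of the mat centre. Tub upright, moved under 40 mm (all of step 2 and all of step 3 and angle between tub's own z axis and vertical below 0.05 rad and distance of tub from where it was at the start of the episode below 0.04 m); the arm keeps its last pose, push and grip.
It fails at once if the lid is let go in the air away from the tub (horizontal distance between lid and tub above 0.12 m and height (world z) of lid above 0.035 m and contact force between lid and anything else below 0.02 N).
It fails at once if the tub is pushed more than 40 mm away or tipped (distance of tub from where it was at the start of the episode above 0.04 m or angle between tub's own z axis and vertical above 0.2 rad).
It fails at once if a bottle or the beaker is moved more than 25 mm (distance of any of buffer_bottle, reagent_bottle, beaker from where it was at the start of the episode above 0.025 m).
It also fails if it takes over 72 s, if anything falls off the work surface, if the arm or the gripper's body presses on something with over 40 N, if the wrist force passes 120 N, or if a joint passes its speed limit or range.

## Working session

There is one attempt and no reset: what is moved stays moved. The work goes in short steps, Python scripts to look and compute and a shell command to move; the robot and the scene stay as the last step left them, time stands still between calls to the robot, and variables do not carry over. Pictures are saved under pics/ and viewed, at most 10 in all, crops included, and the job is handed in when it is done.

```bash
mkdir -p pics
cat > h.py <<'E'
import numpy as np, cv2
from workcell import readout, camera, order
from scipy.spatial.transform import Rotation as R
def K(c):
    f=200/np.tan(np.radians(c["fovy"])/2); return f
def ray(c,u,v):
    f=K(c); d=np.array([(u-c["cx"])/f,(v-c["cy"])/f]); s=d.copy()
    for _ in range(30): s=d/(1+c["k1"]*(s@s))
    M=np.array(c["cam_to_world"]); return M[:3,3],M[:3,:3]@np.array([s[0],-s[1],-1])
def onz(c,u,v,z):
    o,d=ray(c,u,v); return o+d*(z-o[2])/d[2]
def tri(c1,p1,c2,p2):
    o1,d1=ray(c1,*p1);o2,d2=ray(c2,*p2)
    t=np.linalg.lstsq(np.stack([d1,-d2],1),o2-o1,rcond=None)[0]
    a,b=o1+t[0]*d1,o2+t[1]*d2; return (a+b)/2,np.linalg.norm(a-b)
def proj(c,p):
    M=np.array(c["cam_to_world"]); q=M[:3,:3].T@(np.array(p)-M[:3,3]); s=np.array([q[0]/-q[2],-q[1]/-q[2]])
    return s*(1+c["k1"]*(s@s))*K(c)+[c["cx"],c["cy"]]
E
python3 - <<'E'
from h import *
for n in("scene","top"):
    c=camera(n); cv2.imwrite(f"pics/{n}0.png",np.array(c["pixels"])); print(n,c["fovy"],c["cx"],c["cy"],c["k1"],np.round(c["cam_to_world"],3).tolist())
o=readout.get_obs();print(o); print(R.from_rotvec(o["eef_rot"]).as_matrix().round(3))
E
```

```text
scene 54.28324271933418 320.4971193941935 197.90425724188844 -0.03978711112667589 [[0.776, -0.446, 0.446, 1052.77], [0.631, 0.564, -0.533, -568.857], [-0.014, 0.695, 0.719, 847.598], [0.0, 0.0, 0.0, 1.0]]
top 55.91623963222204 319.92682129810595 192.0227795617145 -0.07011740479025262 [[0.014, 0.998, -0.067, 532.376], [-1.0, 0.014, 0.001, -15.858], [0.002, 0.066, 0.998, 1252.259], [0.0, 0.0, 0.0, 1.0]]
{'time_s': 0.1, 'joint_pos': array([-1.31801153e+00,  2.76506340e-01,  1.50596843e+00,  4.28357571e-06,
        1.36068725e+00, -1.21007394e-01]), 'joint_vel': array([ 0.00139118, -0.00069799, -0.00437622,  0.00072287, -0.00065722,
       -0.00015299]), 'joint_torque': array([ 2.64270449e-03, -4.05456984e+01, -2.37779421e+01,  7.03463028e-02,
        2.98565731e-02, -4.91525054e-05]), 'tcp_pos': array([ 209.81904043, -534.78018357,  177.12094308]), 'eef_rot': array([-3.08534532e+00, -5.83446743e-01,  1.55666427e-04]), 'wrist_force': array([ 0.48639727,  0.15580505, -0.5518586 ]), 'wrist_torque': array([-0.00301738,  0.01586048,  0.0046448 ]), 'gripper_force': 0.0, 'opening': 93.72497881855354}
[[ 0.931  0.365 -0.   ]
 [ 0.365 -0.931  0.002]
 [ 0.    -0.002 -1.   ]]
```

View pics/scene0.png

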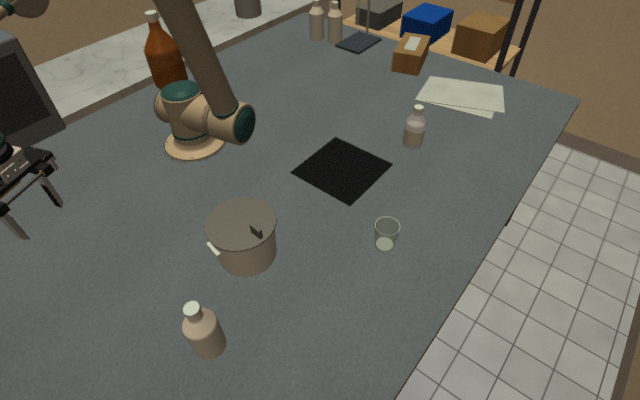

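View pics/top0.png

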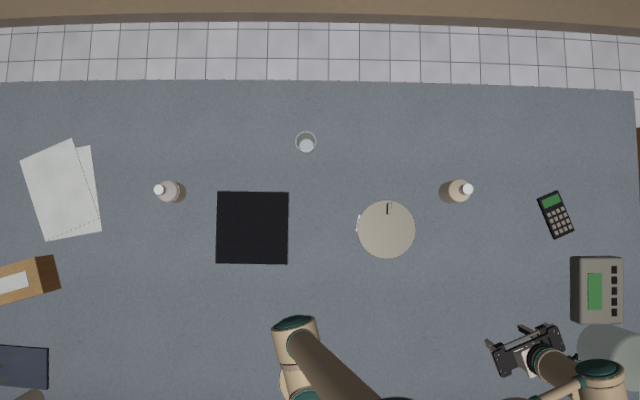

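The scene view shows the tub with lid at about (242,222) and the dark tab at (256,231); the mat is centred near (342,170). In the top view the lid is at (386,229), the tab at (388,208), the mat at (252,228), the beaker at (305,142) and the bottles at (168,191) and (460,190).

Run:
```python
from h import *
cs=cv2.imread("pics/scene0.png")[190:280,195:295]; ct=cv2.imread("pics/top0.png")[190:270,345:425]
cv2.imwrite("pics/crop0.png",np.hstack([cv2.resize(cs,(400,360),interpolation=cv2.INTER_CUBIC),cv2.resize(ct,(360,360),interpolation=cv2.INTER_CUBIC)]))
t=camera("top");s=camera("scene")
it,is_=np.array(t["pixels"]),np.array(s["pixels"])
def blob(m):
    m=m.astype(np.uint8); c=max(cv2.findContours(m,0,2)[0],key=cv2.contourArea); return c
# mat
g=it.max(2); m=np.zeros_like(g); m[170:290,200:300]=g[170:290,200:300]<40
c=blob(m); print("mat top",cv2.minAreaRect(c)); pm=cv2.minAreaRect(c)[0]; 
gs=is_.max(2); m=np.zeros_like(gs); m[130:210,285:400]=gs[130:210,285:400]<40
M=cv2.moments(blob(m)); M2=cv2.moments(c); a=(M2["m10"]/M2["m00"],M2["m01"]/M2["m00"]); b=(M["m10"]/M["m00"],M["m01"]/M["m00"])
print("mat",onz(t,*a,4),onz(s,*b,4),tri(t,a,s,b))
# lid top: warm colour (r>b)
d=it[...,2].astype(int)-it[...,0]; m=np.zeros_like(g); m[190:270,345:425]=(d[190:270,345:425]>0)&(g[190:270,345:425]>80)
c=blob(m); (x,y),r=cv2.minEnclosingCircle(cv2.convexHull(c)); e=cv2.fitEllipse(cv2.convexHull(c)); print("lid top",x,y,r,e,onz(t,*e[0],125))
print(it[229,386],is_[220,230],is_[255,245],it[208,388],is_[231,257], it[229,345], is_[280,210])
# tab dark in both
for n,im,(x0,x1,y0,y1) in(("top",it,(378,398,200,218)),("scene",is_,(245,266,220,242))):
    q=im[y0:y1,x0:x1].max(2); mm=(q<85).astype(np.uint8); c=blob(mm); print(n,cv2.minAreaRect(c),cv2.boundingRect(c),(x0,y0)); print(q)
```

```text
mat top ((251.78158569335938, 227.3861083984375), (70.44750213623047, 71.17621612548828), 0.9710219502449036)
mat [495.27700002 206.00290232   4.        ] [504.84683814 195.26245254   4.        ] (array([494.95153606, 208.78684567, -11.0612394 ]), np.float64(0.3234027453786164))
lid top 386.0 229.0 29.427976608276367 ((385.9351501464844, 229.07351684570312), (58.015377044677734, 58.72955322265625), 170.60523986816406) [ 499.38601018 -216.25518138  125.        ]
[146 156 161] [ 93 107 113] [ 79  93 105] [131 140 144] [57 68 70] [129 123 117] [ 96 101  96]
top ((9.0, 8.5), (9.0, 0.0), -90.0) (9, 4, 1, 10) (378, 200)
[[116 119 123 137 138 135 136 141 143 135 141 137 133 130 121 126 122 127
  128 130]
 [135 138 142 155 159 160 160 160 160 157 159 158 153 148 138 138 136 130
  125 129]
 [160 159 158 158 158 158 157 157 149 139 138 145 141 141 153 156 158 149
  144 135]
 [159 159 158 158 158 158 157 158 133  95 120 143 143 123 148 155 156 155
  158 151]
 [159 159 159 158 158 158 158 158 118  63 129 153 157 134 150 156 156 156
  155 155]
 [159 158 158 159 158 158 158 158 111  54 134 154 156
[... 2447 characters left out ...]
4 113 115 114 115 106  96  64  49  43  52  45  43  37  42  69
  110 114 110]
 [117 111 113 114 116 114 112 113 111 100  72  50  43  47  43  47  43  64
  111 116 111]
 [114 116 112 115 113 116 114 115 114 115 105  71  44  47  48  46  41  46
  112 114 117]
 [112 114 115 111 111 115 111 115 114 114 113 106  83  47  48  45  42  67
  109 116 114]
 [111 115 115 117 116 113 113 116 114 113 114 114 109  99  64  44  62 102
  114 115 115]
 [114 114 112 113 112 113 113 114 117 115 117 113 118 111 102  99 100 115
  115 114  99]
 [114 114 115 117 117 114 113 115 114 114 117 116 116 115 115 113 115 116
  117  94  69]
 [112 114 114 112 117 115 116 114 115 113 114 112 113 116 113 118 116 104
   79  73  76]]
```

View pics/crop0.png

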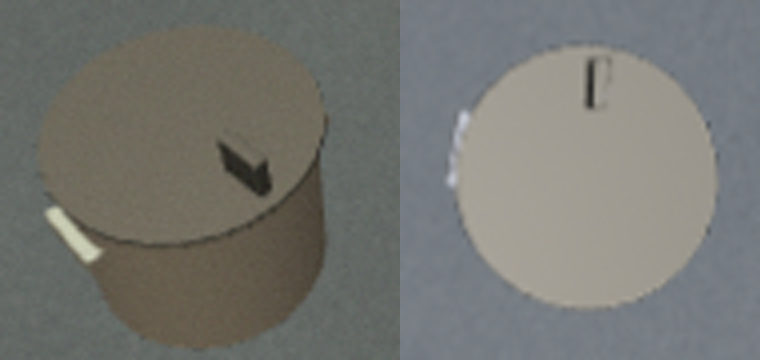

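The crops show the tab as a radial fin near the far edge of the lid. Its top face lies at about cols 387.6–391 and rows 202.5–214 in the top view. In the scene view its top corners are at about (249.7,224.8), (258.3,232) and (261.3,229.5).

```bash
cat >> h.py <<'E'
def plan(target,yaw):  # tcp target mm, tool x yaw (deg) -> travel, twist in units
    o=readout.get_obs(); Rm=R.from_rotvec(o["eef_rot"]).as_matrix()
    y0=np.degrees(np.arctan2(Rm[1,0],Rm[0,0])); d=(yaw-y0+90)%180-90
    print("travel",(Rm.T@(np.array(target)-o["tcp_pos"])/500).round(4),"twist",round(-d/180,4),"yaw",y0.round(1),"q6",o["joint_pos"][5])
E
python3 - <<'E'
from h import *
t=camera("top");s=camera("scene")
P=[((387.7,202.6),(261.3,229.5)),((391.2,202.6),(258.3,232)),((390.,213.8),(249.7,224.8))]
for a,b in P: print("tab corner",tri(t,a,s,b))
for p in [(387.7,202.6),(391.2,202.6),(390.2,214),(387.5,214)]: print(onz(t,*p,155).round(1))
for p in [(261.3,229.5),(258.3,232),(249.7,224.8)]: print("s",onz(s,*p,155).round(1))
# scene ellipse of lid top
im=np.array(s["pixels"]); e=np.array([[38,150],[60,90],[120,42],[200,25],[280,52],[318,90],[327,125],[60,200],[100,228],[170,243],[240,232],[300,180]])/4+[195,190]
E_=cv2.fitEllipse(e.astype(np.float32)); print(E_,onz(s,*E_[0],125), tri(t,(385.94,229.07),s,E_[0]))
C=onz(t,385.94,229.07,125); C=np.array([C[0],C[1]])
# rim/lid radius check
print([onz(t,385.94+29.2,229.07,125),onz(t,385.94-29.2,229.07,125)])
for n,p in(("beaker",(306,146)),("rb",(454,190)),("bb",(172,191))): print(n,onz(t,*p,30))
plan([561,-222,210],0)
E
```

```text
tab corner (array([ 577.48955368, -216.48388423,  151.45564895]), np.float64(0.13799712849895643))
tab corner (array([ 577.71590423, -226.53119891,  152.17027119]), np.float64(0.20384671505547325))
tab corner (array([ 545.08544283, -223.2124015 ,  150.55339782]), np.float64(0.6946780022224046))
[ 577.4 -215.8  155. ]
[ 577.5 -226.1  155. ]
[ 544.2 -223.2  155. ]
[ 544.1 -215.3  155. ]
s [ 579.9 -218.3  155. ]
s [ 579.7 -227.9  155. ]
s [ 548.6 -225.2  155. ]
((240.48095703125, 223.69996643066406), (53.76716995239258, 71.68083190917969), 80.31456756591797) [ 506.53013053 -221.92827457  125.        ] (array([ 499.32227769, -217.68873347,  115.76617299]), np.float64(0.586143339497575))
[array([ 500.37633226, -304.24969819,  125.        ]), array([ 498.32777119, -128.83105042,  125.        ])]
beaker [764.51416588  30.26151324  30.        ]
rb [ 626.81926515 -457.80511208   30.        ]
bb [610.24353684 468.32737575  30.        ]
travel [ 0.8824 -0.3266 -0.0645] twist 0.119 yaw 21.4 q6 -0.1210081792200291
```

```bash
python3 -m handwheel '{"claw":[0,0,0,0,0,0,0,0,0,0,0,0],"travel":[[0,0,-0.066],[0.883,-0.329,-0.066],[0.883,-0.329,-0.066],[0.883,-0.329,-0.066],[0.883,-0.329,-0.066],[0.883,-0.329,-0.066],[0.883,-0.329,-0.066],[0.883,-0.329,-0.066],[0.883,-0.329,-0.066],[0.883,-0.329,-0.066],[0.883,-0.329,-0.066],[0.883,-0.329,-0.066]],"twist":[0,0.141,0.141,0.141,0.141,0.141,0.141,0.141,0.141,0.141,0.141,0.141]}'; python3 -c "
from h import *
plan([561,-220.5,131],-4);print(readout.get_obs()['wrist_force'])
for n in('top','scene'): cv2.imwrite(f'pics/{n}1.png',np.array(camera(n)['pixels']))
a=cv2.imread('pics/scene1.png')[130:290,180:340]; cv2.imwrite('pics/v1.png',cv2.resize(a,None,fx=3,fy=3))"
```

```text
time_s: 1.8
tcp_pos: [560.0, -222.0, 211.0]
eef_rot: [3.139, -0.111, -0.001]
wrist_force: [-0.2, -0.2, -0.1]
opening: 94.1
gripper_force: 0.0
travel [ 0.0019 -0.0032  0.1599] twist -0.0003 yaw -4.1 q6 1.1491184568309871
[-0.22829192 -0.24974218 -0.05257324]
```

View pics/v1.png

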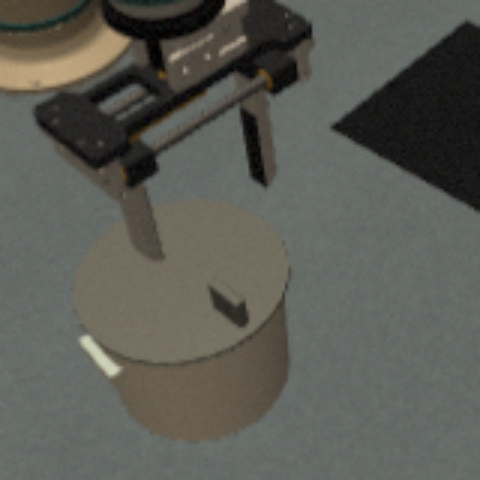

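The gripper is open above the lid with its fingers either side of the tab (crop (228,300), full-frame about (256,230)). I'll lower it and pinch.

```bash
python3 -m handwheel '{"claw":[0,0,0,0,1,1,1,1,1,1,1,1],"travel":[[0.002,-0.003,0.08],[0.002,-0.003,0.13],[0.002,-0.003,0.16],[0.002,-0.003,0.16],[0.002,-0.003,0.16],[0.002,-0.003,0.16],[0.002,-0.003,0.16],[0.002,-0.003,0.16],[0.002,-0.003,0.16],[0.002,-0.003,0.16],[0.002,-0.003,0.16],[0.002,-0.003,0.16]],"twist":[0,0,0,0,0,0,0,0,0,0,0,0]}'; python3 -c "
from h import *
o=readout.get_obs();print(o['tcp_pos'],o['wrist_force'],o['wrist_torque'],R.from_rotvec(o['eef_rot']).as_matrix().round(3))"
```

```text
time_s: 3.4
tcp_pos: [562.0, -219.6, 130.8]
eef_rot: [3.14, -0.109, -0.0]
wrist_force: [0.0, -0.4, -0.0]
opening: 17.6
gripper_force: 0.0
[ 562.01399164 -219.55317891  130.83126453] [ 0.04629189 -0.40594819 -0.02352049] [ 0.04680642 -0.02875235  0.02525251] [[ 0.998 -0.069 -0.   ]
 [-0.069 -0.998 -0.   ]
 [-0.     0.    -1.   ]]
```

```bash
python3 -m handwheel '{"claw":[1,1,1,1],"travel":[[0,0,0],[0,0,0],[0,0,0],[0,0,0]],"twist":[0,0,0,0]}'; python3 -m handwheel '{"claw":[1,1,1,1,1,1],"travel":[[-0.003,0,-0.008],[-0.006,0,-0.016],[-0.009,0,-0.024],[-0.012,0,-0.032],[-0.016,0,-0.04],[-0.016,0,-0.04]],"twist":[0,0,0,0,0,0]}';python3 -c "
from h import *
o=readout.get_obs();print(o['wrist_force'],o['wrist_torque'])
a=np.array(camera('scene')['pixels'])[150:290,180:340]; cv2.imwrite('pics/v2.png',cv2.resize(a,None,fx=4,fy=4))"
```

```text
time_s: 3.9
tcp_pos: [562.0, -219.6, 130.9]
eef_rot: [3.14, -0.109, 0.0]
wrist_force: [-0.1, 0.5, -0.4]
opening: 0.4
gripper_force: 0.0
time_s: 4.65
tcp_pos: [554.1, -219.1, 151.4]
eef_rot: [3.139, -0.109, 0.001]
wrist_force: [-0.1, -0.5, 0.6]
opening: 0.6
gripper_force: 0.0
[-0.08967245 -0.52987859  0.57000618] [ 0.0530953  -0.00999922  0.0534186 ]
```

View pics/v2.png

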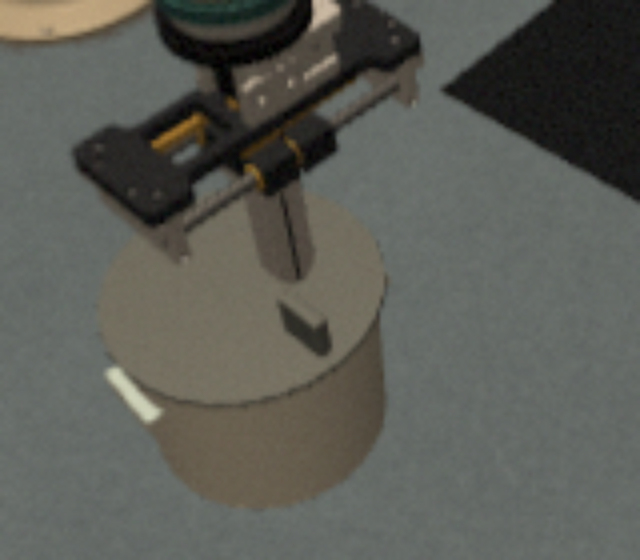

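The pinch missed: the fingers shut at crop (295,278), full-frame (254,219.5), on the robot's side of the tab, which is undisturbed at crop (303,325). I'll check the TCP against the cameras.

```bash
python3 -c "
from h import *
o=readout.get_obs();p=o['tcp_pos'];print(p)
s=camera('scene');t=camera('top')
print('scene tcp',proj(s,p),'seen ~',(253.7,219.5)); print('tab top',proj(s,[561,-220.5,153]))
print('top tcp',proj(t,p),'tab',proj(t,[561,-220.5,153]))
it=np.array(t['pixels']);cv2.imwrite('pics/top2.png',it)
b=cv2.imread('pics/top1.png');
cv2.imwrite('pics/v3.png',np.hstack([cv2.resize(x[180:280,345:445],None,fx=4,fy=4,interpolation=cv2.INTER_CUBIC) for x in(b,it)]))
for z in(140,150,160,170,180,190):print(z,onz(s,253.7,219.5,z).round(0))
"
```

```text
[ 554.07434755 -219.05883072  151.10029125]
scene tcp [253.47479467 225.42380664] seen ~ (253.7, 219.5)
tab top [254.99692523 226.69580207]
top tcp [388.54505121 210.62570574] tab [389.16238808 208.2507049 ]
140 [ 533. -200.  140.]
150 [ 540. -205.  150.]
160 [ 548. -211.  160.]
170 [ 555. -216.  170.]
180 [ 562. -221.  180.]
190 [ 570. -226.  190.]
```

View pics/v3.png

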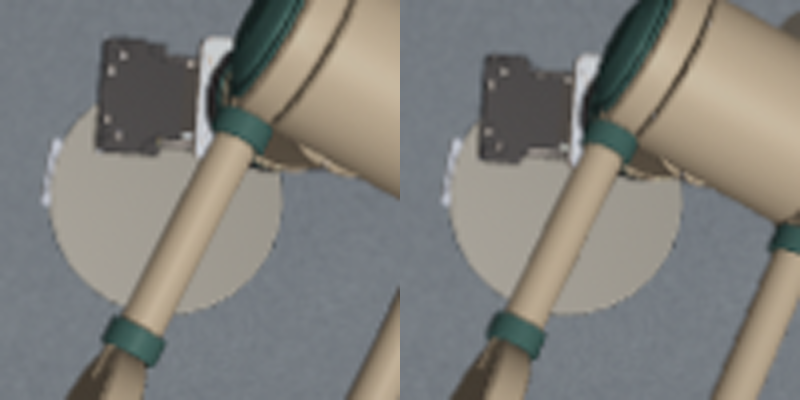

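The top view shows only the gripper's back over the tab, around (388,205). In the scene view the fingertips sit about 19 mm higher than the reported TCP, so I check this against the earlier open-finger picture.

```bash
python3 -c "
from h import *
s=camera('scene')
for dz in(0,10,20,25):
  a=[proj(s,np.array([560,-222,211+dz])+k*np.array([-.069,-.998,0])).round(1) for k in(47,59,-47,-59)]; print(dz,a)
print('seen L(230.5,215.5) R(268,191.5)')
"; python3 -m handwheel '{"claw":[0,0,0,0,0,0],"travel":[[0,0,0],[0,0,0],[0,0,0],[0,0,0],[0,0,0],[0,0,0]],"twist":[0,0,0,0,0,0]}'
```

```text
0 [array([233.9, 222. ]), array([229.4, 225.2]), array([266.6, 198.7]), array([270.5, 196. ])]
10 [array([233., 219.]), array([228.6, 222.1]), array([266.1, 195.7]), array([270.1, 192.9])]
20 [array([232.2, 215.9]), array([227.7, 219. ]), array([265.6, 192.5]), array([269.6, 189.7])]
25 [array([231.8, 214.3]), array([227.2, 217.5]), array([265.3, 191. ]), array([269.4, 188.2])]
seen L(230.5,215.5) R(268,191.5)
time_s: 5.6
tcp_pos: [554.0, -219.0, 150.9]
eef_rot: [3.14, -0.109, 0.0]
wrist_force: [0.0, 0.6, -0.3]
opening: 57.1
gripper_force: 0.0
```

The open fingers confirm it: the real tips are about 20 mm above the reported TCP. I'll descend accordingly, checking the force.

```bash
python3 -m handwheel '{"claw":[0,0,0,0,0,0,0],"travel":[[0,0,0],[0,0,0],[0.014,0.002,0],[0.014,0.002,0.03],[0.014,0.002,0.06],[0.014,0.002,0.076],[0.014,0.002,0.076]],"twist":[0,0,0,0,0,0,0]}'; python3 -m handwheel '{"claw":[1,1,1,1,1,1,1,1,1,1,1,1],"travel":[[0,0,0],[0,0,0],[0,0,0],[0,0,0],[0,0,0],[0,0,0],[0,0,0],[0,0,0],[0,0,0],[0,0,0],[0,0,0],[0,0,0]],"twist":[0,0,0,0,0,0,0,0,0,0,0,0]}'
```

```text
time_s: 6.48
tcp_pos: [560.1, -220.1, 111.6]
eef_rot: [-3.139, 0.109, 0.003]
wrist_force: [0.2, -0.2, 0.5]
opening: 94.3
gripper_force: 0.0
time_s: 7.98
tcp_pos: [560.9, -220.5, 112.8]
eef_rot: [3.14, -0.109, -0.0]
wrist_force: [-0.4, -0.1, 0.7]
opening: 9.8
gripper_force: 30.0
```

```bash
python3 -m handwheel '{"claw":[1,1,1,1,1,1,1,1,1,1],"travel":[[-0.002,0,-0.01],[-0.004,0,-0.02],[-0.007,0,-0.03],[-0.010,0,-0.04],[-0.014,0,-0.05],[-0.018,0,-0.06],[-0.022,0,-0.07],[-0.026,0,-0.08],[-0.03,0,-0.088],[-0.03,0,-0.088]],"twist":[0,0,0,0,0,0,0,0,0,0]}';python3 -c "
from h import *
o=readout.get_obs();print(o['wrist_force'],o['wrist_torque'])
a=np.array(camera('scene')['pixels'])[140:290,180:340]; cv2.imwrite('pics/v4.png',cv2.resize(a,None,fx=4,fy=4))"
```

```text
time_s: 9.22
tcp_pos: [546.1, -219.5, 157.3]
eef_rot: [3.139, -0.109, 0.001]
wrist_force: [-0.9, -0.3, -1.5]
opening: 9.9
gripper_force: 30.0
[-0.92330795 -0.28177917 -1.5297175 ] [-0.01672565 -0.06447251  0.01131168]
```

View pics/v4.png

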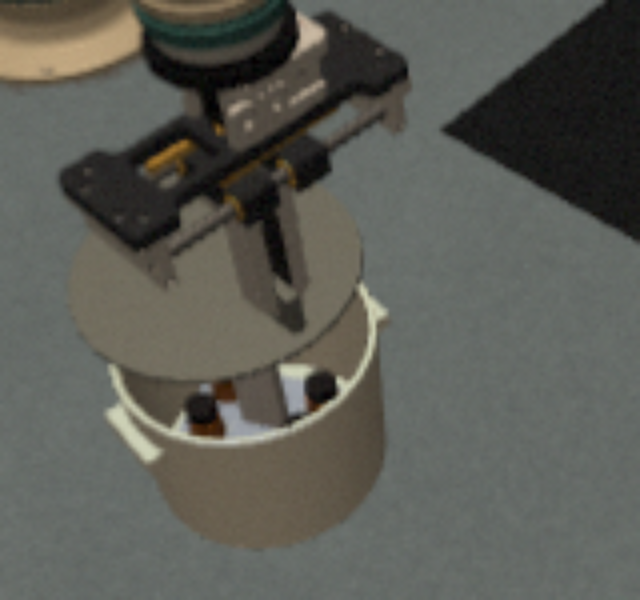

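The lid has been raised with the tab (crop (290,310)) and the tub now shows the carrier and vials inside. I'll check the tilt from its edge pixels: (70,280), (170,380), (362,260) and (345,205).

```bash
python3 -c "
from h import *
s=camera('scene'); E=np.array([[70,280],[80,320],[105,358],[170,380],[230,375],[300,345],[340,310],[362,260],[345,205],[90,237]])/4+[180,140]
g=np.array([546.,-219.5,177]) ; yaw=np.radians(-4)
# grip point in lid frame: x 62, z 35 ; casts edge rays on the lid's flange plane for candidate tilts, check radius 88
for th in range(-4,26,3):
  Rl=(R.from_euler('z',yaw)*R.from_euler('y',-np.radians(th))).as_matrix()
  o=g-Rl@np.array([62,0,36.]); n=Rl[:,2]; c=o+Rl@[0,0,10.]
  r=[]
  for u,v in E:
    q,d=ray(s,u,v); P=q+d*((c-q)@n)/(d@n); r.append(np.linalg.norm(P-c))
  print(th,np.round(r,0),'std',np.std(r).round(1),'back',(o+Rl@[-82,0,6]).round(0))
"
```

```text
-4 [87. 82. 83. 79. 75. 76. 81. 89. 95. 86.] std 5.8 back [ 401. -209.  157.]
-1 [90. 83. 82. 77. 74. 75. 80. 88. 96. 93.] std 7.2 back [ 402. -209.  150.]
2 [ 94.  84.  81.  76.  73.  74.  79.  87.  98. 101.] std 9.5 back [ 403. -210.  142.]
5 [100.  86.  80.  74.  72.  73.  78.  86.  99. 110.] std 12.6 back [ 406. -210.  135.]
8 [108.  89.  80.  72.  70.  72.  77.  86. 102. 122.] std 16.5 back [ 408. -210.  127.]
11 [118.  94.  79.  70.  69.  71.  76.  85. 105. 136.] std 21.5 back [ 411. -210.  120.]
14 [130. 100.  80.  68.  68.  71.  75.  84. 108. 153.] std 27.6 back [ 414. -210.  113.]
17 [146. 109.  82.  66.  66.  70.  74.  84. 113. 175.] std 35.3 back [ 417. -211.  106.]
20 [166. 121.  85.  63.  64.  69.  73.  83. 120. 202.] std 45.0 back [ 421. -211.  100.]
23 [193. 137.  90.  60.  62.  68.  72.  83. 128. 237.] std 57.4 back [ 425. -211.   93.]
```

The lid is still flat, because the pads hold it too firmly to sag. The tool can't tilt, so I'll turn the lid in the grip. I carry it back so its tab-side flange overhangs the near rim, then press down lightly so it pivots tab-up.

```bash
python3 -m handwheel '{"claw":[1,1,1,1,1,1,1,1,1,1,1,1],"travel":[[-0.06,0,0],[-0.14,0,0],[-0.22,0,0],[-0.28,0,0],[-0.297,0,0],[-0.297,0,0],[-0.297,0,0.03],[-0.297,0,0.06],[-0.297,0,0.072],[-0.297,0,0.08],[-0.297,0,0.08],[-0.297,0,0.08]],"twist":[0,0,0,0,0,0,0,0,0,0,0,0]}';python3 -c "
from h import *
o=readout.get_obs();print(o['tcp_pos'],o['wrist_force'],o['wrist_torque'])"
```

```text
time_s: 10.82
tcp_pos: [398.3, -209.4, 117.3]
eef_rot: [3.139, -0.109, 0.001]
wrist_force: [0.7, 0.3, -0.9]
opening: 9.8
gripper_force: 30.0
[ 398.3008238  -209.42155126  117.27239026] [ 0.65286399  0.26921003 -0.85657333] [ 0.02690684 -0.05252875 -0.00021932]
```

```bash
python3 -m handwheel '{"claw":[1,1,1,1],"travel":[[0,0,0.006],[0,0,0.01],[0,0,0.014],[0,0,0.014]],"twist":[0,0,0,0]}'; python3 -m handwheel '{"claw":[1,1],"travel":[[0,0,0.004],[0,0,0.004]],"twist":[0,0]}'
```

```text
time_s: 11.32
tcp_pos: [397.2, -209.1, 111.1]
eef_rot: [3.139, -0.108, -0.001]
wrist_force: [-3.3, 1.5, 7.9]
opening: 9.7
gripper_force: 30.0
time_s: 11.58
tcp_pos: [396.6, -209.1, 109.3]
eef_rot: [3.139, -0.108, -0.003]
wrist_force: [-5.0, 1.3, 10.9]
opening: 10.1
gripper_force: 30.0
```

```bash
python3 -m handwheel '{"claw":[1,1,1,1],"travel":[[-0.001,0,0.003],[-0.002,0,0.006],[-0.002,0,0.008],[-0.002,0,0.008]],"twist":[0,0,0,0]}';python3 -c "
from h import *
o=readout.get_obs();print(o['tcp_pos'],o['wrist_force'],o['wrist_torque'])
s=camera('scene');cv2.imwrite('pics/scene5.png',np.array(s['pixels']));cv2.imwrite('pics/top5.png',np.array(camera('top')['pixels']))
a=np.array(s['pixels'])[120:280,150:310]; cv2.imwrite('pics/v5.png',cv2.resize(a,None,fx=3.7,fy=3.7,interpolation=cv2.INTER_CUBIC))"
```

```text
time_s: 12.08
tcp_pos: [395.5, -208.9, 105.4]
eef_rot: [3.139, -0.108, -0.003]
wrist_force: [-5.1, 1.9, 11.5]
opening: 9.5
gripper_force: 30.0
[ 395.46222897 -208.93128509  105.35422421] [-5.14445841  1.90906423 11.45270036] [0.30484375 0.79982863 0.02000008]
```

View pics/v5.png

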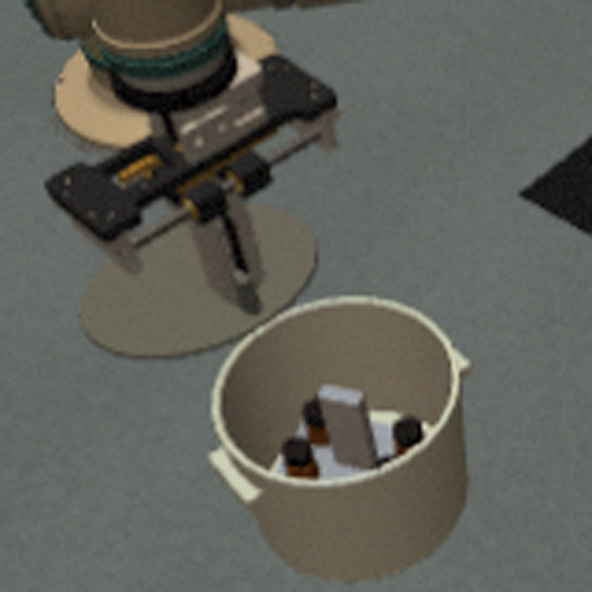

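The lid now looks thinner and tipped away from the camera, still gripped at (240,290) in the crop. The tub is beside it, with the carrier handle at (345,420). I'll measure the tilt and the tub position.

```bash
python3 -c "
from h import *
s=camera('scene'); E=np.array([[82,300],[92,328],[115,350],[150,356],[200,348],[250,333],[295,300],[317,262],[310,228],[275,210],[100,278]])/3.7+[150,120]
g=np.array([395.5,-209,105.4+20+19-3]); yaw=np.radians(-4)
for th in range(0,34,3):
  best=None
  Rl=(R.from_euler('z',yaw)*R.from_euler('y',-np.radians(th))).as_matrix()
  c=g-Rl@np.array([62,0,22.]); n=Rl[:,2]
  P=[]
  for u,v in E:
    q,d=ray(s,u,v); P.append(Rl.T@(q+d*((c-q)@n)/(d@n)-c))
  P=np.array(P)[:,:2]; A=np.c_[2*P,np.ones(len(P))]; w=np.linalg.lstsq(A,(P**2).sum(1),rcond=None)[0]; r=np.sqrt(w[2]+w[:2]@w[:2])
  print(th,'fit centre',w[:2].round(1),'r',r.round(1),'res',np.std(np.linalg.norm(P-w[:2],axis=1)).round(2))
# tub rim (top view): white ring
e=np.array([[213,400],[225,350],[270,312],[350,297],[420,315],[463,365],[462,400],[230,445],[290,478],[360,480],[420,455]])/3.7+[150,120]
el=cv2.fitEllipse(e.astype(np.float32)); print('tub rim centre',onz(s,*el[0],120),'was lid in scene', (506.5,-221.9))
P=np.array([onz(s,*x,120)[:2] for x in e]);A=np.c_[2*P,np.ones(len(P))];w=np.linalg.lstsq(A,(P**2).sum(1),rcond=None)[0];print(w[:2],np.sqrt(w[2]+w[:2]@w[:2]))
e=np.array([[38,150],[60,90],[120,42],[200,25],[280,52],[318,90],[327,125],[60,200],[100,228],[170,243],[240,232],[300,180]])/4+[195,190]
P=np.array([onz(s,*x,125)[:2] for x in e]);A=np.c_[2*P,np.ones(len(P))];w=np.linalg.lstsq(A,(P**2).sum(1),rcond=None)[0];print('lid0',w[:2],np.sqrt(w[2]+w[:2]@w[:2]))
"
```

```text
0 fit centre [15.  -2.3] r 80.2 res 4.52
3 fit centre [13.  -1.7] r 81.3 res 3.66
6 fit centre [10.6 -1.1] r 82.6 res 2.71
9 fit centre [ 7.6 -0.3] r 84.5 res 1.88
12 fit centre [3.9 0.6] r 86.9 res 2.15
15 fit centre [-0.7  1.6] r 90.1 res 3.9
18 fit centre [-6.7  2.9] r 94.4 res 6.62
21 fit centre [-14.6   4.3] r 100.4 res 10.34
24 fit centre [-25.4   6. ] r 108.8 res 15.42
27 fit centre [-40.9   7.8] r 121.1 res 22.56
30 fit centre [-64.2   9.7] r 140.1 res 33.08
33 fit centre [-102.8   10.6] r 172.2 res 49.83
tub rim centre [ 507.59356791 -221.70668686  120.        ] was lid in scene (506.5, -221.9)
[ 504.02649911 -218.22196624] 82.744637134471
lid0 [ 502.6447142  -217.93321968] 86.9065171626832
```

Tilt is about 12°, and the tub has barely moved. A little more press.

```bash
python3 -m handwheel '{"claw":[1,1,1,1],"travel":[[-0.001,0,0.003],[-0.002,0,0.006],[-0.003,0,0.008],[-0.003,0,0.008]],"twist":[0,0,0,0]}'; python3 -m handwheel '{"claw":[1,1,1,1,1,1],"travel":[[-0.01,0,-0.04],[-0.01,0,-0.12],[-0.01,0,-0.16],[-0.01,0,-0.16],[-0.01,0,-0.16],[-0.01,0,-0.16]],"twist":[0,0,0,0,0,0]}';python3 -c "
from h import *
o=readout.get_obs();print(o['tcp_pos'],o['wrist_force'],o['wrist_torque'])
s=camera('scene')
a=np.array(s['pixels'])[60:260,150:350]; cv2.imwrite('pics/v6.png',cv2.resize(a,None,fx=3,fy=3,interpolation=cv2.INTER_CUBIC))"
```

```text
time_s: 12.72
tcp_pos: [394.6, -208.9, 101.3]
eef_rot: [3.139, -0.108, -0.001]
wrist_force: [-4.6, 1.3, 11.2]
opening: 9.9
gripper_force: 30.0
time_s: 13.48
tcp_pos: [389.6, -208.1, 178.6]
eef_rot: [-3.138, 0.109, 0.003]
wrist_force: [0.2, -0.1, -1.5]
opening: 9.8
gripper_force: 30.0
[ 389.60495517 -208.0985066   178.6289623 ] [ 0.20126802 -0.08905498 -1.47785026] [ 0.09664641 -0.07014091  0.00709258]
```

View pics/v6.png

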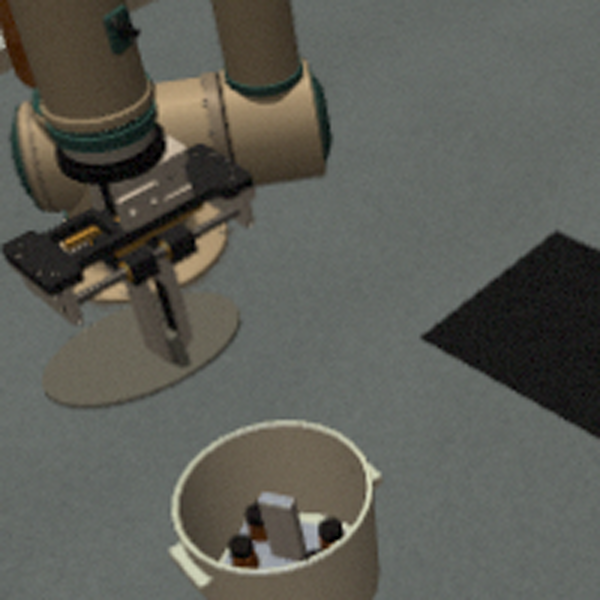

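The lid is held clear of the tub, strongly tipped; its edge runs from (44,375) through (90,405) and (180,380) to (240,315) in the crop.

```bash
python3 -c "
from h import *
s=camera('scene'); E=np.array([[44,375],[50,395],[75,406],[110,406],[150,395],[190,376],[222,350],[239,322],[234,303],[215,293],[60,350],[90,328]])/3+[150,60]
p=np.array([389.6,-208.1,178.6]);g=p+[0,0,36]; yaw=np.radians(-4)
for th in range(9,28,2):
  Rl=(R.from_euler('z',yaw)*R.from_euler('y',-np.radians(th))).as_matrix()
  c=g-Rl@np.array([62,0,22.]); n=Rl[:,2]
  P=[]
  for u,v in E:
    q,d=ray(s,u,v); P.append(Rl.T@(q+d*((c-q)@n)/(d@n)-c))
  P=np.array(P)[:,:2]; A=np.c_[2*P,np.ones(len(P))]; w=np.linalg.lstsq(A,(P**2).sum(1),rcond=None)[0]; r=np.sqrt(w[2]+w[:2]@w[:2])
  b=c+Rl@[0,0,-5]+Rl@[-82,0,0]
  tgt=np.array([500-82*np.cos(yaw),-217-82*np.sin(yaw),122])
  print(th,'fit',w[:2].round(1),r.round(1),'res',np.std(np.linalg.norm(P-w[:2],axis=1)).round(2),'back',b.round(0),'move',(tgt-b).round(0))
"
```

```text
9 fit [15.9 -3. ] 79.6 res 5.77 back [ 252. -198.  165.] move [166. -13. -43.]
11 fit [13.2 -2.5] 81.3 res 4.43 back [ 254. -199.  161.] move [164. -13. -39.]
13 fit [ 9.9 -1.9] 83.3 res 2.91 back [ 256. -199.  156.] move [163. -13. -34.]
15 fit [ 6.1 -1.2] 85.7 res 1.43 back [ 258. -199.  151.] move [160. -12. -29.]
17 fit [ 1.6 -0.4] 88.8 res 1.94 back [ 260. -199.  147.] move [158. -12. -25.]
19 fit [-4.   0.6] 92.7 res 4.38 back [ 263. -199.  142.] move [156. -12. -20.]
21 fit [-10.8   1.7] 97.6 res 7.6 back [ 265. -199.  138.] move [153. -12. -16.]
23 fit [-19.3   3. ] 103.9 res 11.65 back [ 268. -200.  133.] move [150. -12. -11.]
25 fit [-30.3   4.5] 112.3 res 16.79 back [ 271. -200.  129.] move [147. -11.  -7.]
27 fit [-44.9   6.5] 123.8 res 23.5 back [ 274. -200.  125.] move [144. -11.  -3.]
```

Tilt is about 16.5°. I'll bring the back edge down on the near rim.

```bash
python3 -m handwheel '{"claw":[1,1,1,1,1,1,1,1,1,1,1,1],"travel":[[0.08,0,0],[0.16,0,0],[0.24,0,0],[0.3,0,0],[0.318,0,0],[0.318,0,0.02],[0.318,0,0.036],[0.318,0,0.042],[0.318,0,0.046],[0.318,0,0.048],[0.318,0,0.048],[0.318,0,0.048]],"twist":[0,0,0,0,0,0,0,0,0,0,0,0]}'
```

```text
time_s: 15.08
tcp_pos: [549.1, -219.7, 156.1]
eef_rot: [3.139, -0.109, 0.001]
wrist_force: [-0.4, 0.1, -0.6]
opening: 10.1
gripper_force: 30.0
```

```bash
python3 -m handwheel '{"claw":[1,1,1,1,1],"travel":[[0,0,0.004],[0,0,0.008],[0,0,0.008],[0,0,0.008],[0,0,0.008]],"twist":[0,0,0,0,0]}';python3 -c "
from h import *
o=readout.get_obs();print(o['tcp_pos'],o['wrist_force'],o['wrist_torque'])
s=camera('scene')
a=np.array(s['pixels'])[140:290,180:340]; cv2.imwrite('pics/v7.png',cv2.resize(a,None,fx=3.7,fy=3.7,interpolation=cv2.INTER_CUBIC))"
```

```text
time_s: 15.7
tcp_pos: [549.0, -219.7, 151.9]
eef_rot: [3.14, -0.109, 0.0]
wrist_force: [-0.1, -0.3, -1.1]
opening: 9.8
gripper_force: 30.0
[ 549.0332735  -219.6861018   151.90614358] [-0.06019664 -0.32777464 -1.14284183] [-0.03968265 -0.00878448 -0.04521346]
```

View pics/v7.png

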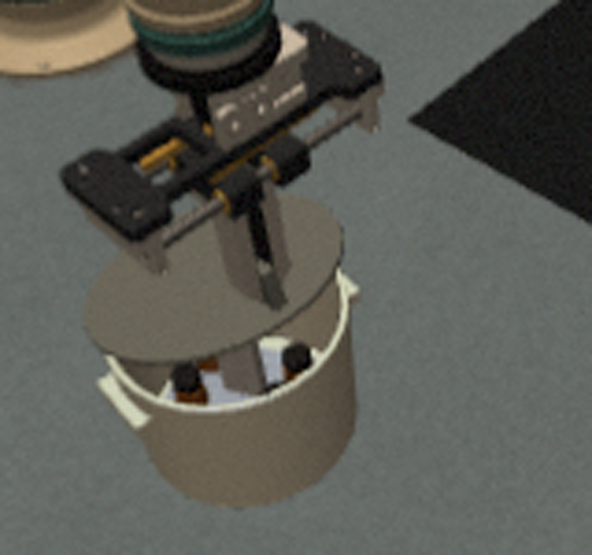

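The lid is tipped with its back edge at the near rim, and the open front shows the carrier. This was the tenth picture, so everything from here is numeric. I'll lower a little more to confirm contact.

```bash
python3 -m handwheel '{"claw":[1,1,1,1],"travel":[[0,0,0.004],[0,0,0.008],[0,0,0.008],[0,0,0.008]],"twist":[0,0,0,0]}';python3 -c "
from h import *
o=readout.get_obs();print(o['tcp_pos'],o['wrist_force'],o['wrist_torque'])
for i in range(3): camera('top'); o=readout.get_obs();print(o['wrist_force'],o['wrist_torque'])"
```

```text
time_s: 16.25
tcp_pos: [549.0, -219.6, 147.8]
eef_rot: [3.14, -0.109, 0.0]
wrist_force: [0.7, -0.3, -1.6]
opening: 9.9
gripper_force: 30.0
[ 548.99538643 -219.64503731  147.84874624] [ 0.69840441 -0.32162417 -1.60018124] [ 0.02647916 -0.03983908 -0.01640821]
[-0.59264108  0.28574401 -0.54547779] [ 0.0203168  -0.11103618  0.01866771]
[ 0.36557879 -0.11955064 -1.50980268] [ 0.03369618 -0.05610027  0.00262383]
[ 0.388363   -0.40404116 -0.27341425] [ 0.0474606  -0.04352291 -0.0106962 ]
```

```bash
python3 -m handwheel '{"claw":[1,1,1,1],"travel":[[0,0,0.004],[0,0,0.008],[0,0,0.008],[0,0,0.008]],"twist":[0,0,0,0]}';python3 -c "
from h import *
for i in range(4): camera('top'); o=readout.get_obs();print(o['wrist_force'],o['wrist_torque'])"
python3 -m handwheel '{"claw":[1,1,1,1],"travel":[[0,0,0.004],[0,0,0.008],[0,0,0.008],[0,0,0.008]],"twist":[0,0,0,0]}';python3 -c "
from h import *
for i in range(4): camera('top'); o=readout.get_obs();print(o['tcp_pos'],o['wrist_force'],o['wrist_torque'])"
```

```text
time_s: 16.9
tcp_pos: [549.7, -220.0, 144.3]
eef_rot: [3.139, -0.109, 0.003]
wrist_force: [1.5, -0.6, 1.9]
opening: 9.8
gripper_force: 30.0
[ 1.20883727 -0.67707673  3.9007939 ] [-0.06126179 -0.07704635 -0.03745829]
[2.06333384 0.06728346 2.54346004] [-0.07733458 -0.17645807 -0.03815268]
[ 2.20528761 -1.57265666  3.12763413] [-0.00723997 -0.16244525 -0.05429999]
[ 2.33623379 -1.54492802  1.81401251] [-0.12150793 -0.19155309 -0.02008499]
time_s: 17.6
tcp_pos: [551.0, -220.4, 140.5]
eef_rot: [3.138, -0.109, 0.007]
wrist_force: [4.9, -0.8, 4.3]
opening: 9.6
gripper_force: 30.0
[ 551.04146192 -220.39187522  140.54478735] [ 6.36679595 -1.30187542  4.73342223] [-0.12202695 -0.77530078 -0.03850299]
[ 551.05742287 -220.37039212  140.58682934] [ 6.36992338 -1.2291684   4.27281638] [-0.16304502 -0.7315344  -0.0272208 ]
[ 551.04736762 -220.37391993  140.5695967 ] [ 4.97663956 -0.8141065   3.81487422] [-0.14936111 -0.77068953 -0.05027093]
[ 551.03836027 -220.38592216  140.55987408] [ 5.49132042 -1.03577323  4.28922608] [-0.15570207 -0.81916749  0.01000017]
```

```bash
python3 -c "
from h import *
s=camera('scene'); E=np.array([[85,305],[92,335],[115,354],[160,361],[220,350],[280,325],[322,283],[343,242],[335,213],[305,197],[100,275]])/3.7+[180,140]
p=np.array([549,-219.7,151.9]); yaw=np.radians(-4)
for k in(28,32,36,39):
 for th in range(9,21,2):
  Rl=(R.from_euler('z',yaw)*R.from_euler('y',-np.radians(th))).as_matrix()
  c=p+[0,0,k]-Rl@np.array([62,0,22.]); n=Rl[:,2]
  P=np.array([Rl.T@(q+d*((c-q)@n)/(d@n)-c) for q,d in (ray(s,u,v) for u,v in E)])[:,:2]
  A=np.c_[2*P,np.ones(len(P))]; w=np.linalg.lstsq(A,(P**2).sum(1),rcond=None)[0]; r=np.sqrt(w[2]+w[:2]@w[:2])
  print(k,th,'fit',w[:2].round(1),r.round(1),'res',np.std(np.linalg.norm(P-w[:2],axis=1)).round(2),'back',(c+Rl@[-82,0,-5]).round(0))
"
```

```text
28 9 fit [-0.6  3.2] 84.4 res 3.71 back [ 411. -210.  131.]
28 11 fit [-2.6  3.8] 85.3 res 2.94 back [ 413. -210.  126.]
28 13 fit [-4.9  4.5] 86.4 res 2.08 back [ 415. -210.  121.]
28 15 fit [-7.6  5.3] 87.7 res 1.25 back [ 417. -210.  117.]
28 17 fit [-10.8   6.2] 89.3 res 1.2 back [ 420. -211.  112.]
28 19 fit [-14.5   7.1] 91.2 res 2.35 back [ 422. -211.  107.]
32 9 fit [3.3 1.1] 83.9 res 3.68 back [ 411. -210.  135.]
32 11 fit [1.5 1.7] 84.7 res 2.92 back [ 413. -210.  130.]
32 13 fit [-0.7  2.3] 85.8 res 2.07 back [ 415. -210.  125.]
32 15 fit [-3.2  3. ] 87.0 res 1.24 back [ 417. -210.  121.]
32 17 fit [-6.1  3.8] 88.6 res 1.19 back [ 420. -211.  116.]
32 19 fit [-9.6  4.6] 90.5 res 2.33 back [ 422. -211.  111.]
36 9 fit [ 7.2 -1. ] 83.3 res 3.66 back [ 411. -210.  139.]
36 11 fit [ 5.5 -0.5] 84.1 res 2.9 back [ 413. -210.  134.]
36 13 fit [3.5 0.1] 85.1 res 2.05 back [ 415. -210.  129.]
36 15 fit [1.2 0.7] 86.4 res 1.24 back [ 417. -210.  125.]
36 17 fit [-1.5  1.4] 87.9 res 1.18 back [ 420. -211.  120.]
36 19 fit [-4.7  2.1] 89.8 res 2.32 back [ 422. -211.  115.]
39 9 fit [10.2 -2.6] 82.9 res 3.64 back [ 411. -210.  142.]
39 11 fit [ 8.6 -2.1] 83.7 res 2.88 back [ 413. -210.  137.]
39 13 fit [ 6.7 -1.6] 84.7 res 2.04 back [ 415. -210.  132.]
39 15 fit [ 4.6 -1.1] 85.9 res 1.23 back [ 417. -210.  128.]
39 17 fit [ 2.  -0.5] 87.4 res 1.17 back [ 420. -211.  123.]
39 19 fit [-1.   0.2] 89.3 res 2.3 back [ 422. -211.  118.]
```

The lid was at about 16° with its back edge on the rim, so step 1 is met. Now lift it off and carry it to the mat.

```bash
python3 -m handwheel '{"claw":[1,1,1,1,1,1,1,1,1,1,1,1],"travel":[[0,0,-0.03],[0,0,-0.07],[0,0,-0.1],[-0.002,-0.03,-0.1],[-0.006,-0.1,-0.1],[-0.01,-0.18,-0.1],[-0.015,-0.27,-0.1],[-0.02,-0.36,-0.1],[-0.025,-0.45,-0.1],[-0.03,-0.54,-0.1],[-0.035,-0.63,-0.1],[-0.04,-0.72,-0.1]],"twist":[0,0,0,0,0,0,0,0,0,0,0,0]}'
python3 -m handwheel '{"claw":[1,1,1,1],"travel":[[-0.004,-0.07,0],[-0.006,-0.12,0],[-0.006,-0.123,0],[-0.006,-0.123,0]],"twist":[0,0,0,0]}'; python3 -c "
from h import *
plan([557,203,90],-4)"
```

```text
time_s: 19.35
tcp_pos: [552.0, 143.0, 188.8]
eef_rot: [3.139, -0.108, -0.004]
wrist_force: [0.8, -0.6, -1.4]
opening: 9.5
gripper_force: 30.0
time_s: 19.85
tcp_pos: [554.1, 202.0, 189.2]
eef_rot: [3.138, -0.108, -0.003]
wrist_force: [0.2, 0.3, -0.7]
opening: 9.4
gripper_force: 30.0
travel [ 0.0059 -0.0026  0.1984] twist 0.0004 yaw -3.9 q6 1.8718046277448641
```

```bash
python3 -m handwheel '{"claw":[1,1,1,1,1,1,1,1,1,1,1],"travel":[[0.006,-0.002,0.05],[0.006,-0.002,0.12],[0.006,-0.002,0.19],[0.006,-0.002,0.24],[0.006,-0.002,0.28],[0.006,-0.002,0.296],[0.006,-0.002,0.304],[0.006,-0.002,0.312],[0.006,-0.002,0.32],[0.006,-0.002,0.328],[0.006,-0.002,0.328]],"twist":[0,0,0,0,0,0,0,0,0,0,0]}'
python3 -m handwheel '{"claw":[1,1,1,1,1,1],"travel":[[0.002,0,0.006],[0.004,0,0.012],[0.005,0,0.018],[0.006,0,0.024],[0.007,0,0.024],[0.007,0,0.024]],"twist":[0,0,0,0,0,0]}'
```

```text
time_s: 21.22
tcp_pos: [559.4, 203.4, 26.5]
eef_rot: [-3.139, 0.108, -0.004]
wrist_force: [2.5, 0.4, 2.0]
opening: 9.4
gripper_force: 30.0
time_s: 21.98
tcp_pos: [560.9, 202.9, 13.4]
eef_rot: [3.139, -0.109, -0.003]
wrist_force: [-0.4, -0.9, 1.1]
opening: 9.9
gripper_force: 30.0
```

Contact, and the lid is rotating flat. Continue gently.

```bash
python3 -m handwheel '{"claw":[1,1,1,1,1],"travel":[[0.001,0,0.005],[0.002,0,0.01],[0.002,0,0.014],[0.002,0,0.014],[0.002,0,0.014]],"twist":[0,0,0,0,0]}'
python3 -m handwheel '{"claw":[1,1,1,1],"travel":[[0,0,0.004],[0,0,0.008],[0,0,0.008],[0,0,0.008]],"twist":[0,0,0,0]}'
```

```text
time_s: 22.6
tcp_pos: [562.8, 202.9, 6.8]
eef_rot: [3.14, -0.109, 0.0]
wrist_force: [1.4, -0.7, 1.1]
opening: 9.7
gripper_force: 30.0
time_s: 23.1
tcp_pos: [562.5, 202.9, 2.7]
eef_rot: [3.14, -0.109, -0.001]
wrist_force: [2.0, -0.8, 2.1]
opening: 9.7
gripper_force: 30.0
```

```bash
python3 -m handwheel '{"claw":[1,1,1],"travel":[[0,0,0.003],[0,0,0.006],[0,0,0.006]],"twist":[0,0,0]}'
python3 -m handwheel '{"claw":[1,1,1],"travel":[[0,0,0.003],[0,0,0.006],[0,0,0.006]],"twist":[0,0,0]}'
```

```text
time_s: 23.48
tcp_pos: [562.6, 202.9, -0.3]
eef_rot: [3.14, -0.109, -0.0]
wrist_force: [2.0, -0.2, 2.1]
opening: 9.5
gripper_force: 30.0
time_s: 23.85
tcp_pos: [562.9, 202.9, -1.5]
eef_rot: [-3.14, 0.108, -0.001]
wrist_force: [-0.7, 0.1, 12.7]
opening: 9.7
gripper_force: 30.0
```

Flat. Release and rise.

```bash
python3 -m handwheel '{"claw":[0,0,0,0,0,0,0,0,0,0,0,0],"travel":[[0,0,-0.002],[0,0,-0.002],[0,0,-0.002],[0,0,-0.002],[0,0,-0.002],[0,0,-0.02],[0,0,-0.06],[0,0,-0.15],[0,0,-0.27],[0,0,-0.38],[0,0,-0.44],[0,0,-0.44]],"twist":[0,0,0,0,0,0,0,0,0,0,0,0]}'
python3 - <<'E'
from h import *
s=camera('scene');t=camera('top');i=np.array(s['pixels']);j=np.array(t['pixels']);cv2.imwrite('pics/s8.png',i);cv2.imwrite('pics/t8.png',j)
# lid on mat: bright on black, scene
def fit(P):
    A=np.c_[2*P,np.ones(len(P))]; w=np.linalg.lstsq(A,(P**2).sum(1),rcond=None)[0]; return w[:2],np.sqrt(w[2]+w[:2]@w[:2])
m0=cv2.imread('pics/scene0.png').max(2)<40; b=np.zeros_like(m0); b[135:205,290:395]=m0[135:205,290:395]
m=(b&(i.max(2)>60)).astype(np.uint8); c=cv2.convexHull(max(cv2.findContours(m,0,2)[0],key=cv2.contourArea))[:,0].astype(float); 
P=np.array([onz(s,*p,15)[:2] for p in c]); w,r=fit(P); print('lid scene',w,r,np.std(np.linalg.norm(P-w,axis=1)))
# carrier in tub: bright bluish aluminium
sub=j[195:265,350:425].astype(int); d=sub[...,0]-sub[...,2]; print('aluminium mean',sub.reshape(-1,3).max(0))
for y in range(0,70,3): print(' '.join('%3d'%v for v in sub[y,::2].max(1)))
E
```

```text
time_s: 25.35
tcp_pos: [564.4, 203.3, 220.3]
eef_rot: [-3.138, 0.109, -0.011]
wrist_force: [0.1, 0.3, -1.1]
opening: 93.9
gripper_force: 0.0
lid scene [500.08694066 206.53085813] 88.11075475203599 0.8369148567687786
aluminium mean [209 199 195]
125 125 125 125 124 125 123 123 122 123 123 126 125 124 122 124 126 125 127 125 124 125 125 126 125 124 124 123 123 123 126 123 126 125 122 125 126 126
127 122 123 125 124 125 126 124 123 124 124 125 121 126 127 126 127 127 127 125 125 125 125 124 124 123 125 125 124 126 125 124 122 122 124 125 122 125
124 125 123 124 125 125 126 125 125 123 125 126 124 124 124 138 146 169 165 170 159 140 124 124 125 124 126 127 123 123 125 125 124 125 127 124 124 123
125 125 124 123 124 125 126 123 124 125 126 124 176 182 154 115 112 112 113 113 113 123 159 173 180 128 125 124 125 126 125 123 124 123 125 125 124 123
125 125 124 125 125 125 123 124 125 137 179 187 185 207 207 206 206 207 185 167 117 113 113 112 113 146 193 136 126 123 124 124 125 125 126 126 124 123
127 126 126 126 123 126 125 116 152 202 207 207 207 207 192 171 171 182 205 206 206 194 124 112
[... 2092 characters left out ...]
  95  89  89  87  87  86  85  72 181 192 144 127 125 123 126 125 124 127 125 124 126 128 126
129 127 127 125 126 127 126 129 128 127 128 127 127 126 123 146 166 165 172 174 165 153 135 127 128 126 126 126 126 126 126 124 124 128 127 127 128 127
126 125 125 126 126 128 127 127 126 126 125 128 128 125 127 127 127 126 127 125 128 127 128 124 125 124 125 126 126 124 128 126 125 125 127 126 130 127
126 126 127 128 127 125 128 127 126 127 125 126 126 129 127 127 128 128 127 124 126 125 127 127 127 128 126 127 124 125 125 124 125 126 127 127 126 125
125 126 127 125 126 125 125 126 129 126 126 127 126 128 126 128 126 126 128 126 127 126 127 125 126 130 125 129 127 128 128 126 124 125 125 125 125 128
```

Lid found flat on the mat at (500, 206.5), fitted radius 88.1 mm. Now locate the carrier from the vial caps (dark blobs) and the handle top in both views.

Run:
```python
from h import *
s=camera('scene');t=camera('top');i=np.array(s['pixels']);j=np.array(t['pixels'])
def blobs(im,x0,x1,y0,y1,th,lo=0):
    g=im[y0:y1,x0:x1].max(2); m=((g<th)&(g>=lo)).astype(np.uint8); n,_,st,ce=cv2.connectedComponentsWithStats(m,connectivity=4)
    return [(st[k][4],(ce[k]+[x0,y0]).round(1).tolist()) for k in range(1,n) if st[k][4]>6]
b=blobs(j,355,410,205,252,77); print(b)
for a,p in b: print(a,p,onz(t,*p,60).round(1))
print('scene',blobs(i,215,275,215,260,40))
print('top patch');print(j[212:246,372:396].max(2))
print('scene patch x232-256,y220-250');print(i[218:252,230:258].max(2))
```

```text
[(np.int32(32), [381.9, 216.2]), (np.int32(25), [371.5, 220.4]), (np.int32(28), [390.6, 235.3]), (np.int32(29), [380.1, 239.9])]
32 [381.9, 216.2] [ 538.  -214.8   60. ]
25 [371.5, 220.4] [ 524.3 -181.9   60. ]
28 [390.6, 235.3] [ 478.  -242.7   60. ]
29 [380.1, 239.9] [ 463.2 -209.5   60. ]
scene [(np.int32(27), [234.5, 231.8]), (np.int32(44), [259.9, 236.5]), (np.int32(44), [230.1, 242.0])]
top patch
[[207 200 192 183 172 164 176 177 178 164 156 162 178 183 197 205 206 206
  206 206 206 206 203 181]
 [196 178 173 168 176 182 171 144 136 108  99 108 142 175 188 202 206 206
  206 206 206 206 206 206]
 [184 174 178 182 182 180 142  82  48  55  67  73  76 138 176 197 205 206
  206 205 205 206 206 206]
 [183 184 183 183 182 170 109  60  64  70  70  68  65  76 152 189 204 206
  206 206 206 206 206 206]
 [177 183 183 183 182 160  98  75  80  75  72  69  68  66 133 180 198 205
  206 206 206 206 205 206]
 [136 155 165 178 182 168 106  73  69  72  72  71  69  69 154 179 192 204
  206 206 206 206 206 206]
 [ 81  96 113 167 182 179 130  75  64  68  72  72  75  85 168 185 188 202
  206 206 206 
[... 6049 characters left out ...]
 58  42  78  66  54  55 116 157 159 159 157 152 148 145 147 143 125 110
  101 102  69  93 163 177 178 165 127 107]
 [ 65  60  70  61  53  47 107 158 162 160 164 161 162 159 160 162 154 146
  155 176 172 179 180 168 128 113  99  95]
 [ 64  64  61  59  57  57 113 156 160 162 162 161 159 159 168 170 184 189
  196 178 168 144 124 114  96  97  93  92]
 [155 150 147 146 124 116 153 165 171 179 180 187 191 195 192 195 176 168
  142 124 118 101  95  99 102  96  96  93]
 [181 177 179 179 182 186 194 195 197 185 172 170 166 156 141 139 125 119
  103  98  98  97  95  94  98  93  97  96]
 [127 127 128 126 131 136 138 135 133 129 124 121 117 112 101  98 102  99
  101  94 101  97  96  97  95  97  94  95]]
```

Run:
```python
from h import *
s=camera('scene');t=camera('top')
print(tri(t,(384.4,227.2),s,(242,226.7)), onz(t,384.4,227.2,107), onz(s,242,226.7,107))
print(tri(t,(380.1,239.9),s,(230.1,242)),[onz(s,*p,60).round(1) for p in((230.1,242),(259.9,236.5),(234.5,231.8))])
print([onz(t,*p,58).round(1) for p in((381.9,216.2),(371.5,220.4),(390.6,235.3),(380.1,239.9))])
plan([501,-214,200],24)
```

```text
(array([ 503.44574993, -216.079858  ,  105.89608814]), np.float64(3.0122792155365006)) [ 504.47661995 -214.74413027  107.        ] [ 503.10569337 -217.60718094  107.        ]
(array([ 454.65879173, -224.07669552,   13.20313103]), np.float64(17.949305760030303)) [array([ 481.8, -249.2,   60. ]), array([ 528.7, -189. ,   60. ]), array([ 465.6, -219.5,   60. ])]
[array([ 538. , -215.1,   58. ]), array([ 524.3, -182.1,   58. ]), array([ 477.9, -243.1,   58. ]), array([ 463.1, -209.8,   58. ])]
travel [-0.0635  0.8397  0.0311] twist -0.1554 yaw -4.0 q6 1.8698467125278093
```

```bash
python3 -m handwheel '{"claw":[0.36,0.36,0.36,0.36,0.36,0.36,0.36,0.36,0.36,0.36,0.36,0.36],"travel":[[-0.062,0.84,0.031],[-0.062,0.84,0.031],[-0.062,0.84,0.031],[-0.062,0.84,0.031],[-0.062,0.84,0.031],[-0.062,0.84,0.031],[-0.062,0.84,0.031],[-0.062,0.84,0.031],[-0.062,0.84,0.031],[-0.062,0.84,0.031],[-0.062,0.84,0.031],[-0.062,0.84,0.031]],"twist":[-0.155,-0.155,-0.155,-0.155,-0.155,-0.155,-0.155,-0.155,-0.155,-0.155,-0.155,-0.155]}'; python3 -c "
from h import *
plan([502.3,-214.3,110],24)
# re-measure the open fingers in scene is off-limits to view; just report
o=readout.get_obs();print(o['tcp_pos'],o['opening'])"
```

```text
time_s: 27.15
tcp_pos: [503.0, -213.0, 201.5]
eef_rot: [3.073, 0.654, 0.0]
wrist_force: [0.7, 0.3, 0.1]
opening: 60.1
gripper_force: 0.0
travel [-0.0024  0.0017  0.183 ] twist 0.0001 yaw 24.0 q6 0.6234868215448917
[ 503.02705488 -213.03099613  201.52419227] 60.10117518660659
```

```bash
python3 -m handwheel '{"claw":[0.36,0.36,0.36,0.36,0.36,0.36,0.36],"travel":[[-0.002,0.001,0.06],[-0.002,0.001,0.13],[-0.002,0.001,0.18],[-0.002,0.001,0.2],[-0.002,0.001,0.22],[-0.002,0.001,0.24],[-0.002,0.001,0.24]],"twist":[0,0,0,0,0,0,0]}'
python3 -m handwheel '{"claw":[0.36,0.36,0.36,0.36,0.36],"travel":[[0,0,0.02],[0,0,0.04],[0,0,0.056],[0,0,0.056],[0,0,0.056]],"twist":[0,0,0,0,0]}'
python3 -m handwheel '{"claw":[1,1,1,1,1,1,1,1,1,1],"travel":[[0,0,0],[0,0,0],[0,0,0],[0,0,0],[0,0,0],[0,0,0],[0,0,0],[0,0,0],[0,0,0],[0,0,0]],"twist":[0,0,0,0,0,0,0,0,0,0]}'
```

```text
time_s: 28.02
tcp_pos: [501.8, -214.7, 81.0]
eef_rot: [-3.073, -0.651, 0.001]
wrist_force: [-0.4, 0.3, -0.1]
opening: 60.2
gripper_force: 0.0
time_s: 28.65
tcp_pos: [502.2, -214.9, 53.4]
eef_rot: [3.073, 0.651, 0.0]
wrist_force: [0.0, 0.2, -0.2]
opening: 60.2
gripper_force: 0.0
time_s: 29.9
tcp_pos: [502.1, -214.9, 53.3]
eef_rot: [3.073, 0.651, 0.0]
wrist_force: [0.1, -0.2, -0.1]
opening: 11.3
gripper_force: 30.0
```

```bash
python3 -m handwheel '{"claw":[1,1,1,1,1,1,1,1,1,1,1,1],"travel":[[0,0,-0.005],[0,0,-0.012],[0,0,-0.025],[0,0,-0.04],[0,0,-0.06],[0,0,-0.08],[0,0,-0.1],[0,0,-0.12],[0,0,-0.14],[0,0,-0.16],[0,0,-0.18],[0,0,-0.2]],"twist":[0,0,0,0,0,0,0,0,0,0,0,0]}'
python3 -m handwheel '{"claw":[1,1,1,1,1,1,1,1,1,1,1,1],"travel":[[0,0,-0.02],[0,0,-0.04],[0,0,-0.06],[0,0,-0.08],[0,0,-0.1],[0,0,-0.115],[0,0,-0.125],[0,0,-0.13],[0,0,-0.132],[0,0,-0.132],[0,0,-0.132],[0,0,-0.132]],"twist":[0,0,0,0,0,0,0,0,0,0,0,0]}'
python3 -m handwheel '{"claw":[1,1,1,1,1,1,1,1,1,1],"travel":[[0,0,0],[0,0,0],[0,0,0],[0,0,0],[0,0,0],[0,0,0],[0,0,0],[0,0,0],[0,0,0],[0,0,0]],"twist":[0,0,0,0,0,0,0,0,0,0]}'
python3 - <<'E'
from h import *
o=readout.get_obs();print(o['tcp_pos'],o['wrist_force'],o['wrist_torque'])
s=camera('scene');i=np.array(s['pixels']);t=camera('top');j=np.array(t['pixels']);cv2.imwrite('pics/s9.png',i)
# caps expected at carrier lifted by dz
c=np.array([502,-215.]);a=np.radians(24);ex=np.array([np.cos(a),np.sin(a)]);ey=np.array([-ex[1],ex[0]])
for x,y in((34,18),(34,-18),(-34,18),(-34,-18)):
    p=np.r_[c+x*ex+y*ey,60+166]; u,v=proj(s,p).round().astype(int); q=i[v-3:v+4,u-3:u+4]; print((x,y),(u,v),'scene',q.max(2).mean().round(), 'top',proj(t,p).round(1), j[tuple(proj(t,p).round().astype(int)[::-1])])
# dark blobs (caps) and bluish/bright aluminium bottom edge region in scene
g=i[140:260,190:300].max(2); n,_,st,ce=cv2.connectedComponentsWithStats((g<38).astype(np.uint8)); print([(st[k][4],(ce[k]+[190,140]).round(1).tolist()) for k in range(1,n) if st[k][4]>12])
# tub rim & tub position: bright rim mask
rim=(i.min(2)>140)[170:290,190:300]; ys,xs=np.nonzero(rim); print('bright bbox',xs.min()+190,xs.max()+190,ys.min()+170,ys.max()+170)
E
```

```text
time_s: 31.4
tcp_pos: [502.0, -214.8, 154.0]
eef_rot: [3.073, 0.651, -0.0]
wrist_force: [0.3, -0.1, -3.2]
opening: 11.7
gripper_force: 30.0
time_s: 32.9
tcp_pos: [501.9, -214.8, 219.2]
eef_rot: [-3.073, -0.651, 0.0]
wrist_force: [-0.8, 1.0, -3.0]
opening: 11.8
gripper_force: 30.0
time_s: 34.15
tcp_pos: [502.0, -214.8, 219.4]
eef_rot: [3.073, 0.651, -0.0]
wrist_force: [0.4, -0.5, -3.4]
opening: 12.2
gripper_force: 30.0
[ 502.04441656 -214.8163559   219.35936588] [ 0.40913523 -0.45117203 -3.37474483] [-0.01201661  0.03287246  0.03973131]
(34, 18) (np.int64(251), np.int64(189)) scene 38.0 top [381.  220.4] [64 65 70]
(34, -18) (np.int64(245), np.int64(200)) scene 40.0 top [393.  215.2] [61 62 67]
(-34, 18) (np.int64(224), np.int64(184)) scene 61.0 top [391.  243.4] [74 76 80]
(-34, -18) (np.int64(217), np.int64(195)) scene 35.0 top [403.1 238.1] [63 75 84]
[(np.int32(558), [219.3, 153.5]), (np.int32(51), [211.4, 154.0]), (np.int32(56), [296.4, 171.6]), (np.int32(34), [222.2, 186.6]), (np.int32(60), [250.6, 191.1]), (np.int32(63), [216.8, 196.8]), (np.int32(64), [244.5, 202.2])]
bright bbox 207 276 177 254
```

All four caps are seen where a level, 166 mm lift predicts them, all shifted by the same 2 px or so. Hand in.

```bash
python3 -c "
from h import *
print(order.hand_in())"
```

```text
the job is handed in; nothing more can be done
None
```

I handed the job in at about 34 s; no verdict came back, but by my measurements the lid tipped about 16° on the rim, lies flat on the mat about 5 mm off centre, and the carrier was held level about 5 cm above the rim with all four vials seated.

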